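# Lock the grow-light controller's lid

### The job

Someone left one of the two quarter-turn latches on the grow-light controller's lid open: its wing lies crosswise to the other one's and stands a little proud. Turn that wing clockwise, seen from above, until it lines up with the locked one and drops fully into its slot, then let go. Leave the other latch locked.

Things in the scene. Friction and masses are not known exactly. Their poses are not given: they have to be found in the camera images.
- latch_turn (a joint): angle of the open latch's wing, rad: starts at 0.12 to 0.45 (0 = across its slot), grows as it turns clockwise seen from above, 1.571 = locked, wing along its slot (stop at 1.66). It turns easily (0.03 N m) and stays where it is left, but within about 0.2 rad of the slot, once free of the fingers, it slips in and centres itself.
- latch_drop (a joint): how far the open latch's wing has dropped into its slot, m: 0 = riding on top of the bezel, 0.005 = fully down in the locked detent. A 6 to 7 N spring pulls it down; a firm grip can hold it up until the fingers let go.
- latch_grip (a point): grip point on the open latch's turning axis. Its black wing is an upright bar 56 x 14 x 29 mm (long, thick, high), to be gripped across the thickness from above; the point lies 9 mm below its top. While the wing is up, it is 34 mm above the lid, 25 mm above the steel bezel (60 mm wide). x along the wing, y across its thickness, z up; moves with the wing.
- mate_turn (a joint): angle of the other, identical latch's wing, rad, counted alike: starts locked at 1.571, down in its slot, and is to stay so. Both latches sit on the controller, a flat grey box with a 156 x 276 mm lid 62 mm above the bench: 42 mm from the lid's middle towards the robot, 85 mm left and right of it. Which of the two is open varies.

How it is judged:
By the outcome, as a careful person would: the job done as asked, in the order asked, and still so for the second after the job is handed in, with the robot touching nothing.
It also fails if it takes over 29 s, if anything falls off the work surface, if the arm or the gripper's body presses on something with over 40 N, if the wrist force passes 120 N, or if a joint passes its speed limit or range.

### The arm

A 6-joint arm with a two-finger parallel gripper is mounted at the origin on a cart in front of the work surface, level with it; the furniture and walls round the work are solid. World frame = base frame: x ahead of the robot, y to its left, z up, the work surface at z = 0. Lengths are in mm, angles in rad, forces in N, time in s.
With the tool pointing down it reaches from about 350 to 975 mm from the base axis. Payload 7.1 kg.
Tool frame: the origin (TCP) lies on the centre line of the jaws, within the pads' length; the fingertips stand 8 mm ahead of it and the grasp point (between the pads) lies 11 mm behind it; z points along the fingers, x is the direction in which the jaws open and shut, and the axes are right-handed (so a half turn about z gives the same grasp; the last joint's range is limited). The gripper opens to 88 mm and grips with 3 to 60 N. Pads are 20 mm wide; open, the fingers measure 115 mm over their backs; the gripper's body (75 mm by 178 mm) begins 61 mm behind the grasp point.
Start: joints at [1.241, 0.423, 1.63, -0, 1.089, -0.019], TCP at [191.106, 595.049, 230.675] pointing down, gripper open.
Joint ranges: [-3, 3], [-0.9, 2.11], [0.09, 2.58], [-1.31, 4.45], [0.11, 2.69], [-2.54, 2.54]. Speed limits (rad/s): [2.39, 2.39, 3.01, 3.14, 3.14, 3.14].

### API

Orientations are given as a rotation vector (axis times angle).
In Python, from workcell import ctrl gives the robot as it stands.
- The arm moves only by the shell command python3 -m handwheel 'ROWS'. ROWS is JSON, a list of rows, each a list of 3 entries, a list of its own where there are three numbers: the turn, a rotation vector about the tool's x, y, z in rad, then the shift along the tool's x, y, z in mm, then the opening, from 0 (shut) to 1 (fully open). In form: [[[ax, ay, az], [tx, ty, tz], jaw], ...]. A call has exactly 10 rows; each row shifts and turns the pose as measured when the row begins, along the tool's axes as they then stand; what a row does not reach is not made up. A row lasts 1/12 s, in which the tool goes at most 41.7 mm and 7.16 degrees, less where a joint would pass 70% of its speed; a pose out of reach is approached as far as the arm can. A call with a gripper value outside its range is refused whole. The fingers move at their own pace and stop on an object; the grip force is fixed at half the most. Time passes only in rows, so rows that do not move let the fingers close, or fill a call up. It gives the time, the measured TCP pose, the force and the opening at its end, in the units of the state.
- ctrl.get_obs(): the state, without advancing time (a new reading comes with each control period).
- ctrl.get_image(name): name is "side" or "top"; returns a dict with "pixels" (400x640x3 uint8, red, green, blue), "camera_matrix" (3x3 intrinsics, pixels), "rvec" (rotation vector, rad) and "tvec" (3), from world to camera coordinates, as OpenCV has them. Camera axes: x right, y down, z forward; pixel columns grow to the right and rows downward; lengths in mm; the calibration is good to about 2 mm. A picture is of the moment at which its call begins. There is no depth.
- ctrl.close_job(): hands the job in, once; it reports no verdict.
Trained networks look in a picture, given as the dict that the camera call returned (one of the last four; its "shot" number tells which), for a name from the list of things; names that differ only in an ending like _2 or _b are one class to them, and where a whole thing is asked for, a point or a joint stands for the part that bears it (a point fixed in the world has none). Each returns a list of dicts, best first, with "score" (0 to 1); they miss things now and then, are a little off and sometimes report something else, mostly with a low value. They report only what shows in the picture. A call takes as long as a camera call.
- ctrl.look_for(picture, query): "position" ([x, y, z] in mm, in the coordinates of the camera as it stood for that picture, good to about 4 mm: the middle of the surface that is visible of it).
- ctrl.spot_point(picture, query): "position" ([x, y, z] in mm, in the coordinates of the camera as it stood for that picture, good to about 4 mm: a listed point, or the origin of a listed thing).
The state is a dict: "t": time; "qpos": joint angles; "qvel": joint speeds; "joint_torque": joint torques, N m; "ee_pos": TCP position; "orientation": TCP orientation; "ft_force": force on the tool from outside, world axes, zero at the start; "moment": the same for the moment, N m; "width": finger opening in mm.
Only numpy, scipy, OpenCV 4.12 (cv2) and the standard library are available. Lean on these libraries where they do the work, as an engineer would, in place of code of your own. Each camera call takes 0.05 s, during which the arm holds its last target.

## Working session

There is one attempt and no reset: what is moved stays moved. The work goes in short steps, Python scripts to look and compute and a shell command to move; the robot and the scene stay as the last step left them, time stands still between calls to the robot, and variables do not carry over. Pictures are saved under pics/ and viewed, and the job is handed in when it is done.

```bash
mkdir -p pics
cat > h.py <<'E'
import numpy as np, cv2
from workcell import ctrl
def w(p,im):
    R=cv2.Rodrigues(np.array(im["rvec"],float))[0]; return R.T@(np.array(p)-np.array(im["tvec"]).ravel())
def proj(P,im):
    return cv2.projectPoints(np.array(P,float).reshape(-1,1,3),np.array(im["rvec"],float),np.array(im["tvec"],float),np.array(im["camera_matrix"],float),None)[0].reshape(-1,2)
def ray(uv,z,im):
    R=cv2.Rodrigues(np.array(im["rvec"],float))[0];t=np.array(im["tvec"],float).ravel();K=np.array(im["camera_matrix"],float)
    c=-R.T@t;d=R.T@np.linalg.inv(K)@np.array([uv[0],uv[1],1.]);return c+d*(z-c[2])/d[2]
def save(im,n): cv2.imwrite("pics/"+n+".png",im["pixels"][:,:,::-1])
E
python3 - <<'E'
from h import *
np.set_printoptions(precision=2,suppress=True)
for n in("top","side"):
    im=ctrl.get_image(n);save(im,n+"0")
    R=cv2.Rodrigues(np.array(im["rvec"],float))[0];print(n,"cam",-R.T@np.array(im["tvec"]).ravel())
    for q in("latch_grip","mate_turn"):
        for f in(ctrl.look_for,ctrl.spot_point):
            try:
                for r in f(im,q): print(q,f.__name__,r["score"],w(r["position"],im),proj(w(r["position"],im),im))
            except Exception as e: print(q,f.__name__,e)
o=ctrl.get_obs();print(o)
E
```

```text
top cam [ 360.91 -235.95  942.09]
latch_grip call 0.66 [ 528.24 -209.46  107.36] [[304.19 195.02]]
latch_grip call 0.5 [ 530.05 -205.05   99.87] [[302.28 194.88]]
mate_turn call 0.78 [ 541.29 -380.24  101.55] [[382.7  189.74]]
mate_turn call 0.64 [ 526.47 -208.46  104.11] [[303.77 196.11]]
mate_turn call it knows: latch_grip
side cam [446.4  414.43 674.26]
latch_grip call 0.84 [ 528.83 -195.95   99.22] [[302.47 227.02]]
latch_grip call 0.83 [ 528.51 -206.16   94.61] [[303.28 225.13]]
mate_turn call 0.73 [ 541.33 -373.14   86.03] [[305.54 175.85]]
mate_turn call it knows: latch_grip
{'t': 0.4, 'qpos': array([ 1.24,  0.42,  1.63,  0.  ,  1.09, -0.02]), 'qvel': array([ 0., -0.,  0.,  0.,  0.,  0.]), 'joint_torque': array([ -0.  , -54.4 , -27.37,   0.06,   0.02,  -0.  ]), 'ee_pos': array([191.09, 594.99, 230.54]), 'orientation': array([ 2.54,  1.85, -0.  ]), 'ft_force': array([0.65, 0.15, 0.29]), 'moment': array([-0.04, -0.03, -0.  ]), 'width': 87.82715405141505}
```

Run:
```python
import cv2,numpy as np
a=cv2.imread("pics/top0.png");c=cv2.resize(a[140:260,240:440],None,fx=4,fy=4,interpolation=cv2.INTER_CUBIC);cv2.imwrite("pics/top0c.png",c)
```

```text
(no output)
```

View pics/side0.png

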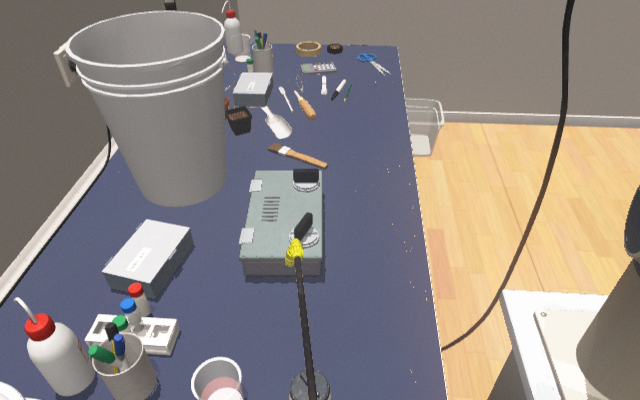

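View pics/top0.png

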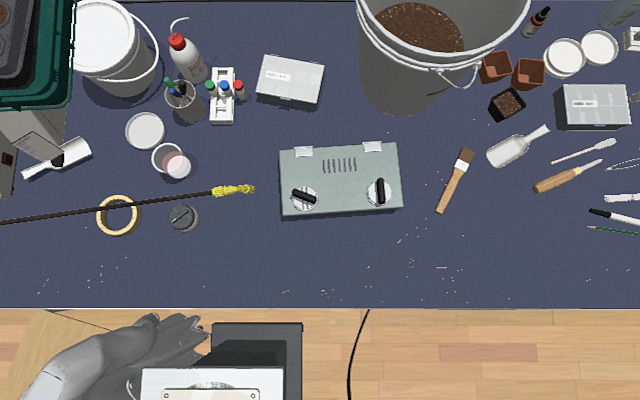

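View pics/top0c.png

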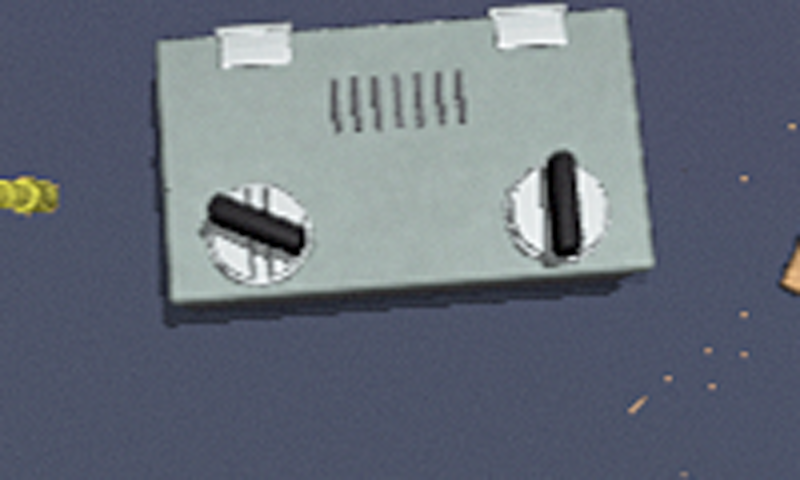

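The left latch is the open one: its wing spans pixels (294,192)–(315,200) in top, and the mate at (380,191) stands along the slot. A black rod with a yellow tip, at (255,189) in top and (293,262)–(297,240) in side, ends nearby. I'll triangulate the rod and measure the wing.

```bash
python3 - <<'E'
import cv2,numpy as np
a=cv2.imread("pics/side0.png");c=cv2.resize(a[160:310,220:360],None,fx=4,fy=4,interpolation=cv2.INTER_CUBIC);cv2.imwrite("pics/side0c.png",c)
E
python3 - <<'E'
from h import *
np.set_printoptions(precision=1,suppress=True)
T=ctrl.get_image("top");S=ctrl.get_image("side")
def P(im):
    R=cv2.Rodrigues(np.array(im["rvec"],float))[0];return np.array(im["camera_matrix"])@np.c_[R,np.array(im["tvec"]).ravel()]
def tri(a,b):
    X=cv2.triangulatePoints(P(T),P(S),np.array(a,float).reshape(2,1),np.array(b,float).reshape(2,1)).ravel();X=X[:3]/X[3]
    print(a,b,X,"reproj",proj(X,T)[0],proj(X,S)[0])
for b in [(293,262),(297,240),(295,250)]: tri((254,189),b)
tri((214,192),(297,262)); tri((214,192),(298,262))
# epipolar curve of tip & rod candidates
for uv in[(254,189),(214,192),(100,210),(10,222)]:
    print(uv)
    for z in(0,60,100,150,200,250,300,400,500):
        p=ray(uv,z,T);print(z,p,proj(p,S)[0])
# wing: top face height 62+34+9=105
for n,e in(("open",((240+220/4,140+208/4),(240+298/4,140+241/4))),("mate",((240+561/4,140+157/4),(240+567/4,140+250/4)))):
    z=105 if n=="open" else 100
    p,q=ray(e[0],z,T),ray(e[1],z,T);print(n,p,q,(p+q)/2,np.linalg.norm(p-q),np.degrees(np.arctan2(*(p-q)[[1,0]])))
for uv in[(160,42),(627,10),(653,265),(172,300)]:
    print(ray((240+uv[0]/4,140+uv[1]/4),62,T))
E
```

```text
(254, 189) (293, 262) [ 537.5 -100.6  107.4] reproj [253.9 190.8] [291.3 261.6]
(254, 189) (297, 240) [ 528.9 -108.   152.8] reproj [253.9 190.3] [295.8 239.7]
(254, 189) (295, 250) [ 532.9 -104.7  132.5] reproj [253.9 190.4] [293.6 249.7]
(214, 192) (297, 262) [518.2 -33.9 180.9] reproj [214.  192.6] [296.4 261.9]
(214, 192) (298, 262) [517.3 -33.9 181.1] reproj [213.9 193. ] [297.  261.8]
(254, 189)
0 [564.6 -83.3   0. ] [278.1 307.8]
60 [551.7 -93.   60. ] [284.  282.8]
100 [543.  -99.5 100. ] [288.2 264.8]
150 [ 532.2 -107.6  150. ] [293.8 241. ]
200 [ 521.4 -115.7  200. ] [299.9 215.3]
250 [ 510.6 -123.8  250. ] [306.4 187.6]
300 [ 499.8 -131.9  300. ] [313.4 157.6]
400 [ 478.1 -148.1  400. ] [329.4  89.6]
500 [ 456.5 -164.3  500. ] [348.6   8.3]
(214, 192)
0 [557.1  14.1   0. ] [274.  356.1]
60 [544.6  -1.8  60. ] [280.6 327.2]
100 [536.3 -12.4 100. ] [285.3 306.7]
150 [525.8 -25.7 150. ] [291.5 279.5]
200 [515.4 -39.  200. ] [298.1 250.4]
250 [505.  -52.3 250. ] [305.3 219.2]
300 [494.6 -65.5 300. ] [312.9 185.5]
400 [473.8 -92.1 400. ] [330.2 110. ]
500 [ 453.  -118.6  500. ]
[... 323 characters left out ...]
.8]
500 [432.  10. 500.] [369.7  67.8]
(10, 222)
0 [482.8 502.3   0. ] [272.2 890.3]
60 [475.1 455.3  60. ] [285.1 805.5]
100 [469.9 423.9 100. ] [293.9 748. ]
150 [463.4 384.8 150. ] [305.  674.8]
200 [457.  345.6 200. ] [316.4 600.4]
250 [450.5 306.4 250. ] [327.9 524.6]
300 [444.  267.2 300. ] [339.7 447.3]
400 [431.1 188.9 400. ] [363.9 288.4]
500 [418.1 110.5 500. ] [389.  123.3]
open [ 535.4 -189.4  105. ] [ 517.2 -231.7  105. ] [ 526.3 -210.6  105. ] 46.03835769264512 66.77434348544678
mate [ 565.1 -375.8  100. ] [ 513.3 -377.7  100. ] [ 539.2 -376.7  100. ] 51.84486998466819 2.0509125872579475
[ 642.7 -151.2   62. ]
[ 662.3 -422.9   62. ]
[ 511.6 -432.5   62. ]
[ 491.3 -160.5   62. ]
```

View pics/side0c.png

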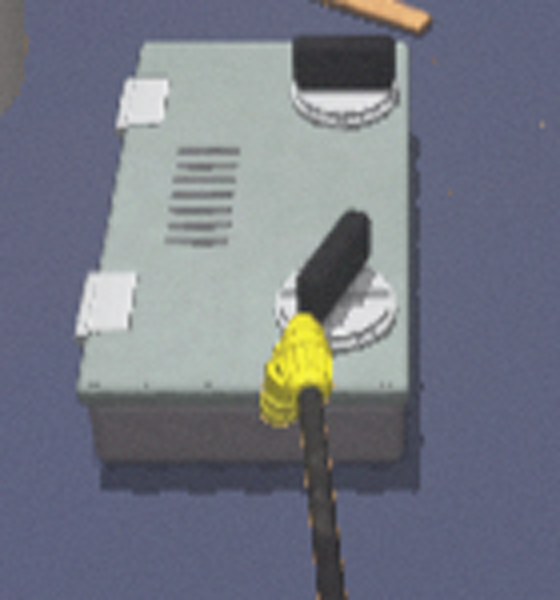

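Run:
```python
from h import *
np.set_printoptions(precision=0,suppress=True)
T=ctrl.get_image("top");S=ctrl.get_image("side")
for uv in[(366,312),(353,350),(349,395)]:
    print(uv)
    for z in(-900,-700,-500,-300,-100,0,100,200,400,600):
        p=ray(uv,z,T);print(z,p,proj(p,S)[0])
# rod line
a=T["pixels"]
cv2.imwrite("pics/rodT.png",cv2.resize(a[170:240,0:270,::-1],None,fx=2.9,fy=2.9,interpolation=cv2.INTER_CUBIC))
cv2.imwrite("pics/rodS.png",cv2.resize(S["pixels"][230:400,240:360,::-1],None,fx=3.5,fy=3.5,interpolation=cv2.INTER_CUBIC))
```

```text
(366, 312)
-900 [ 190. -461. -900.] [409. 380.]
-700 [ 209. -436. -700.] [411. 356.]
-500 [ 227. -412. -500.] [414. 327.]
-300 [ 246. -388. -300.] [418. 291.]
-100 [ 264. -363. -100.] [422. 246.]
0 [ 274. -351.    0.] [425. 218.]
100 [ 283. -339.  100.] [428. 185.]
200 [ 292. -326.  200.] [432. 148.]
400 [ 311. -302.  400.] [441.  49.]
600 [ 329. -278.  600.] [ 456. -102.]
(353, 350)
-900 [  26. -399. -900.] [457. 399.]
-700 [  63. -382. -700.] [458. 374.]
-500 [  99. -364. -500.] [460. 344.]
-300 [ 135. -346. -300.] [462. 306.]
-100 [ 172. -328. -100.] [464. 258.]
0 [ 190. -320.    0.] [466. 229.]
100 [ 208. -311.  100.] [467. 196.]
200 [ 226. -302.  200.] [469. 156.]
400 [ 262. -284.  400.] [475.  54.]
600 [ 299. -266.  600.] [ 483. -101.]
(349, 395)
-900 [-161. -379. -900.] [512. 409.]
-700 [-105. -364. -700.] [512. 383.]
-500 [ -48. -348. -500.] [512. 352.]
-300 [   9. -332. -300.] [512. 313.]
-100 [  65. -317. -100.] [512. 265.]
0 [  94. -309.    0.] [512. 235.]
100 [ 122. -301.  100.] [512. 200.]
200 [ 150. -294.  200.] [512. 160.]
400 [ 207. -278.  400.] [512.  56.]
600 [ 264. -263.  600.] [ 513. -101.]
```

View pics/rodT.png

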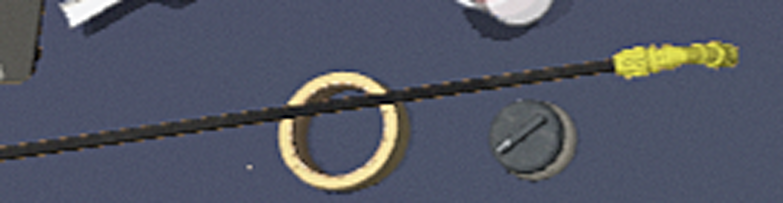

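View pics/rodS.png

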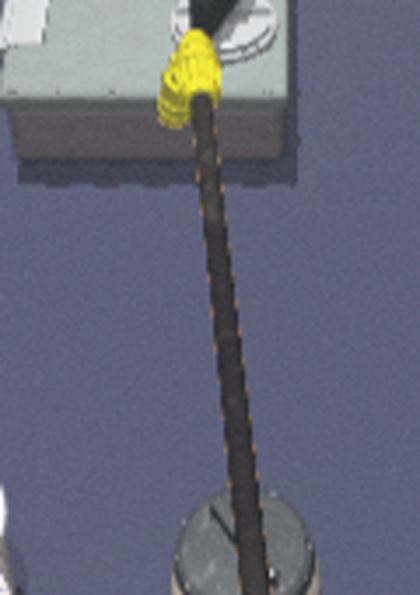

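```bash
cat > fit.py <<'E'
from h import *
from scipy.optimize import minimize
def box(cx,cy,th,ztop):
    c,s=np.cos(th),np.sin(th);P=[]
    for a in(-28,28):
        for b in(-7,7):
            for z in(ztop,ztop-29):P.append([cx+c*a-s*b,cy+s*a+c*b,z])
    return np.array(P)
def fit(im,x0,ztop,tag):
    u,v=proj([x0[0],x0[1],ztop-10],im)[0].astype(int)
    r=im["pixels"][v-30:v+30,u-30:u+30].max(2).astype(np.uint8); F=8
    m=(cv2.resize(r,None,fx=F,fy=F,interpolation=cv2.INTER_LINEAR)<75).astype(np.uint8)
    m0=m.copy();n,l,st,ce=cv2.connectedComponentsWithStats(m)
    k=1+np.argmax([st[i,4]-10*np.linalg.norm(ce[i]-240) for i in range(1,n)]);m=(l==k)
    def cost(p):
        q=(proj(box(p[0],p[1],p[2],ztop),im)-[u-30,v-30]+.5)*F
        h=cv2.convexHull(q.astype(np.float32)).astype(int);g=np.zeros(m.shape,np.uint8);cv2.fillConvexPoly(g,h,1);g=g>0
        return 1-(g&m).sum()/(g|m).sum()
    best=min((minimize(cost,[x0[0],x0[1],x0[2]+d],method="Nelder-Mead",options=dict(initial_simplex=[[x0[0],x0[1],x0[2]+d],[x0[0]+8,x0[1],x0[2]+d],[x0[0],x0[1]+8,x0[2]+d],[x0[0],x0[1],x0[2]+d+.2]])) for d in(-.2,0,.2)),key=lambda r:r.fun)
    p=best.x;print(tag,"x %.1f y %.1f heading %.1f deg, 1-IoU %.3f"%(p[0],p[1],np.degrees(p[2]),best.fun))
E
python3 - <<'E'
from fit import *
T=ctrl.get_image("top");S=ctrl.get_image("side")
fit(T,[528,-208,1.18],105,"open top");fit(T,[541,-378,.07],100,"mate top")
fit(S,[528,-208,1.18],105,"open side");fit(S,[541,-378,.07],100,"mate side")
for uv in [(230,189),(240,188),(247,188)]:
    for z in(100,130,160,190,210): print(uv,z,ray(uv,z,T).round(),proj(ray(uv,z,T),S)[0].round(1))
o=ctrl.get_obs();print(o["t"],cv2.Rodrigues(o["orientation"])[0].round(3))
E
```

```text
open top x 528.0 y -208.0 heading 56.1 deg, 1-IoU 1.000
mate top x 541.0 y -378.0 heading -7.4 deg, 1-IoU 1.000
open side x 528.8 y -207.1 heading 76.9 deg, 1-IoU 0.257
mate side x 541.6 y -379.3 heading 5.3 deg, 1-IoU 0.188
(230, 189) 100 [543. -47. 100.] [284. 289.]
(230, 189) 130 [536. -54. 130.] [287.6 273.8]
(230, 189) 160 [530. -61. 160.] [291.3 257.9]
(230, 189) 190 [524. -67. 190.] [295.2 241.3]
(230, 189) 210 [519. -72. 210.] [297.9 229.8]
(240, 188) 100 [545. -69. 100.] [284.5 278.6]
(240, 188) 130 [539. -75. 130.] [288.  263.8]
(240, 188) 160 [532. -81. 160.] [291.6 248.4]
(240, 188) 190 [526. -87. 190.] [295.4 232.4]
(240, 188) 210 [521. -91. 210.] [298.  221.3]
(247, 188) 100 [545. -84. 100.] [285.7 271.6]
(247, 188) 130 [539. -90. 130.] [289.1 257.2]
(247, 188) 160 [532. -95. 160.] [292.7 242.1]
(247, 188) 190 [ 526. -100.  190.] [296.4 226.4]
(247, 188) 210 [ 521. -104.  210.] [299.  215.5]
0.7 [[ 0.306  0.952  0.   ]
 [ 0.952 -0.306  0.   ]
 [ 0.     0.    -1.   ]]
```

```bash
python3 - <<'E'
s=open('fit.py').read()
s=s.replace("k=1+np.argmax([st[i,4]-10*np.linalg.norm(ce[i]-240) for i in range(1,n)])","k=1+np.argmax([(l[140:340,140:340]==i).sum() for i in range(1,n)])")
s=s.replace("<75","<TH").replace("def fit","TH=75\ndef fit")
open('fit.py','w').write(s)
E
python3 - <<'E'
import fit as f
from fit import *
T=ctrl.get_image("top")
for th in(60,75,95):
    f.TH=th
    fit(T,[528,-208,1.18],105,"open top");fit(T,[541,-378,.07],100,"mate top")
E
```

```text
open top x 528.9 y -209.1 heading 64.6 deg, 1-IoU 0.276
mate top x 541.0 y -377.1 heading -1.7 deg, 1-IoU 0.293
open top x 529.7 y -208.0 heading 67.4 deg, 1-IoU 0.200
mate top x 541.8 y -377.3 heading -0.3 deg, 1-IoU 0.216
open top x 529.1 y -208.6 heading 67.3 deg, 1-IoU 0.145
mate top x 541.9 y -376.8 heading 2.2 deg, 1-IoU 0.159
```

Model fits, networks and the lid geometry agree within about 2 mm: open latch at about (529,-208), heading about 69°, lid yaw about 4°. The lance tip is at y ≥ -105 and z 100–190, so the body clears it by about 10 mm or more. I'll rise first, then arc over.

```bash
python3 -m handwheel '[[[0,0,0],[0,0,-36],1],[[0,0,0],[0,0,-36],1],[[0,0,0],[0,0,-36],1],[[0,0,0.065],[-4,38,0],1],[[0,0,0.065],[-4,38,0],1],[[0,0,0.065],[-4,38,0],1],[[0,0,0.065],[-4,38,0],1],[[0,0,0.065],[-4,38,0],1],[[0,0,0.065],[-4,38,0],1],[[0,0,0.065],[-4,38,0],1]]'
```

```text
t: 1.58
ee_pos: [410.8, 442.0, 344.8]
orientation: [-2.893, -1.221, -0.004]
ft_force: [0.9, 0.0, 0.0]
width: 88.0
```

```bash
python3 -m handwheel '[[[0,0,0.065],[-4,38,0],1],[[0,0,0.065],[-4,38,0],1],[[0,0,0.065],[-4,38,0],1],[[0,0,0.065],[-4,38,0],1],[[0,0,0.065],[-4,38,0],1],[[0,0,0.065],[-4,38,0],1],[[0,0,0.065],[-4,38,0],1],[[0,0,0.065],[-4,38,0],1],[[0,0,0.065],[-4,38,0],1],[[0,0,0.065],[-4,38,0],1]]'
```

```text
t: 2.42
ee_pos: [561.3, 77.9, 344.6]
orientation: [-3.132, -0.18, -0.01]
ft_force: [0.5, -0.2, -0.4]
width: 87.6
```

```bash
cat > to.py <<'E'
from h import *
import sys
# target x y z heading(deg of tool x)
x,y,z,hd=map(float,sys.argv[1:])
o=ctrl.get_obs();R=cv2.Rodrigues(o["orientation"])[0]
h=np.radians(hd);G=np.c_[[np.cos(h),np.sin(h),0],[np.sin(h),-np.cos(h),0],[0,0,-1]]
print("t %.2f"%o["t"],"pos",o["ee_pos"].round(1),"heading %.1f"%np.degrees(np.arctan2(R[1,0],R[0,0])),"tilt z",R[:,2].round(3),"F",o["ft_force"].round(1),"width %.1f"%o["width"])
print("shift tool",(R.T@(np.array([x,y,z])-o["ee_pos"])).round(1),"turn",cv2.Rodrigues(R.T@G)[0].ravel().round(3))
E
python3 to.py 529 -208 340 -21
```

```text
t 2.42 pos [561.3  77.9 344.6] heading 6.6 tilt z [ 0.006  0.004 -1.   ] F [ 0.5 -0.2 -0.4] width 87.6
shift tool [-64.9 280.3   3.1] turn [-0.005 -0.006  0.482]
```

```bash
python3 -m handwheel '[[[0,0,0.06],[-1,36,0],1],[[0,0,0.06],[-1,36,0],1],[[0,0,0.06],[-1,36,0],1],[[0,0,0.06],[-1,36,0],1],[[0,0,0.06],[-1,36,0],1],[[0,0,0.06],[-1,36,0],1],[[0,0,0.06],[-1,36,0],1],[[0,0,0.06],[-1,36,0],1],[[0,0,0],[0,0,0],1],[[0,0,0],[0,0,0],1]]'; python3 to.py 529 -208 180 -21
```

```text
t: 3.25
ee_pos: [519.3, -226.4, 343.9]
orientation: [-3.075, 0.625, -0.014]
ft_force: [-0.6, 0.3, 0.2]
width: 88.1
t 3.25 pos [ 519.3 -226.4  343.9] heading -23.0 tilt z [ 0.01   0.002 -1.   ] F [-0.6  0.3  0.2] width 88.1
shift tool [  0.4 -19.8 164. ] turn [-0.005 -0.008 -0.035]
```

```bash
python3 -m handwheel '[[[-0.005,-0.008,-0.035],[0,-10,20],1],[[0,0,0],[0,-8,25],1],[[0,0,0],[0,0,25],1],[[0,0,0],[0,0,25],1],[[0,0,0],[0,0,25],1],[[0,0,0],[0,0,25],1],[[0,0,0],[0,0,25],1],[[0,0,0],[0,0,15],1],[[0,0,0],[0,0,0],1],[[0,0,0],[0,0,0],1]]'; python3 to.py 529 -208 88 -21
python3 - <<'E'
from h import *
for n in("side","top"):
    im=ctrl.get_image(n);o=ctrl.get_obs()
    c=cv2.resize(im["pixels"][120:320,200:420,::-1],None,fx=3,fy=3,interpolation=cv2.INTER_CUBIC);cv2.imwrite("pics/a_%s.png"%n,c)
E
```

```text
t: 4.08
ee_pos: [532.9, -200.0, 154.9]
orientation: [-3.093, 0.546, -0.012]
ft_force: [0.6, -0.1, 0.5]
width: 87.9
t 4.08 pos [ 532.9 -200.   154.9] heading -20.0 tilt z [ 0.008 -0.001 -1.   ] F [ 0.6 -0.1  0.5] width 87.9
shift tool [-1.4  8.9 66.8] turn [-0.002 -0.008  0.017]
```

View pics/a_side.png

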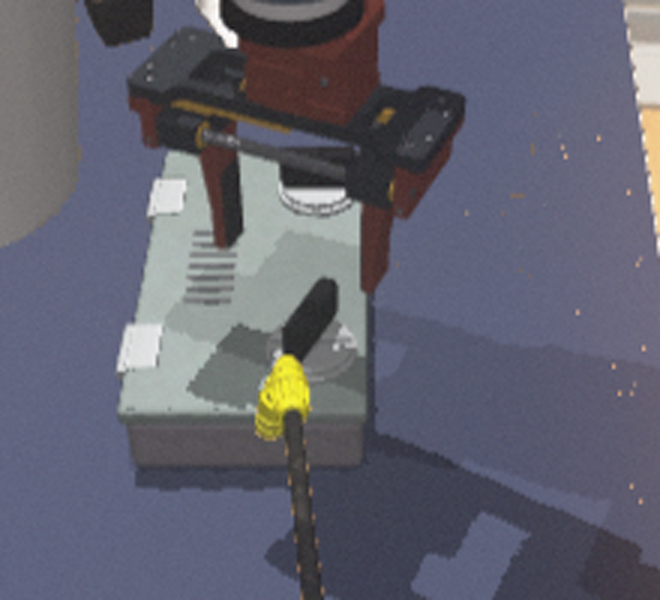

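View pics/a_top.png

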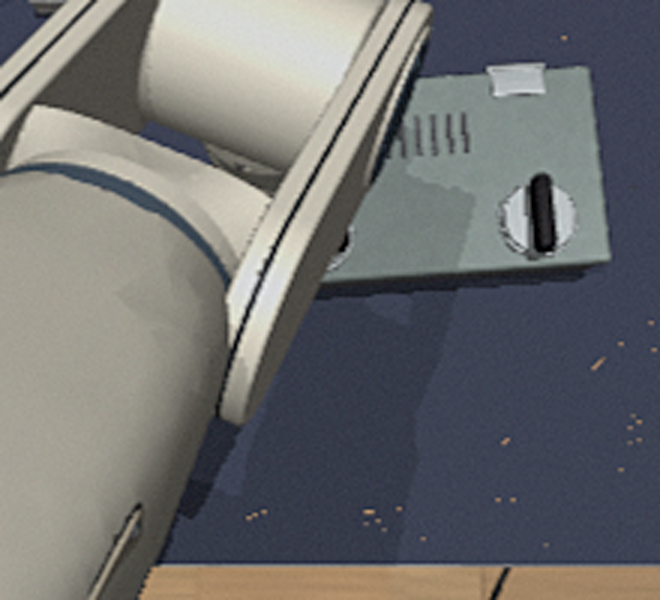

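Side view shows the jaws at (220,240) and (375,280) straddling the wing (at 310,310 in the crop), with the lance nozzle well clear in front. In the top view the arm hides the wing. Descending.

```bash
python3 -m handwheel '[[[0,-0.008,0.017],[-1,5,10],1],[[0,0,0],[0,3,10],1],[[0,0,0],[0,0,10],1],[[0,0,0],[0,0,10],1],[[0,0,0],[0,0,10],1],[[0,0,0],[0,0,8],1],[[0,0,0],[0,0,6],1],[[0,0,0],[0,0,2],1],[[0,0,0],[0,0,0],1],[[0,0,0],[0,0,0],1]]'; python3 to.py 529 -208 87 -21
python3 - <<'E'
from fit import *
im=ctrl.get_image("side")
c=cv2.resize(im["pixels"][120:320,200:420,::-1],None,fx=3,fy=3,interpolation=cv2.INTER_CUBIC);cv2.imwrite("pics/b_side.png",c)
E
```

```text
t: 5.02
ee_pos: [531.8, -209.4, 86.2]
orientation: [-3.088, 0.576, -0.011]
ft_force: [0.0, 0.6, -0.2]
width: 87.7
t 5.02 pos [ 531.8 -209.4   86.2] heading -21.1 tilt z [ 0.007 -0.001 -1.   ] F [ 0.   0.6 -0.2] width 87.7
shift tool [-3.2 -0.3 -0.8] turn [-0.002 -0.007 -0.002]
```

View pics/b_side.png

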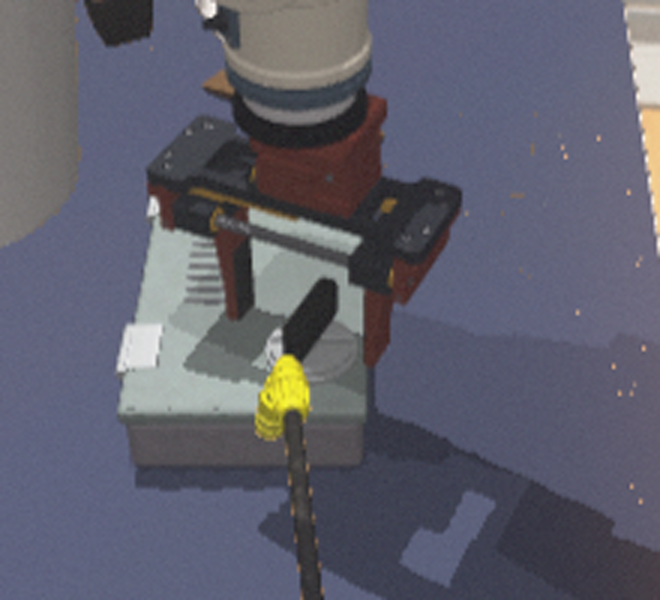

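The wing stands between the fingers (240,300) and (375,350), clear of both. Next: centre 3 mm and close.

```bash
python3 -m handwheel '[[[0,-0.007,0],[-3,0,0],0.6],[[0,0,0],[0,0,0],0.4],[[0,0,0],[0,0,0],0.25],[[0,0,0],[0,0,0],0.1],[[0,0,0],[0,0,0],0],[[0,0,0],[0,0,0],0],[[0,0,0],[0,0,0],0],[[0,0,0],[0,0,0],0],[[0,0,0],[0,0,0],0],[[0,0,0],[0,0,0],0]]'; python3 to.py 529 -208 86 -86
python3 - <<'E'
from fit import *
print(ctrl.get_obs()["moment"])
im=ctrl.get_image("side")
c=cv2.resize(im["pixels"][120:320,200:420,::-1],None,fx=3,fy=3,interpolation=cv2.INTER_CUBIC);cv2.imwrite("pics/c_side.png",c)
E
```

```text
t: 5.9
ee_pos: [530.2, -208.7, 88.6]
orientation: [-3.088, 0.575, -0.006]
ft_force: [0.9, -0.2, 0.4]
width: 24.9
t 5.90 pos [ 530.2 -208.7   88.6] heading -21.1 tilt z [ 0.004  0.    -1.   ] F [ 0.9 -0.2  0.4] width 24.9
shift tool [-1.4 -0.2  2.6] turn [-0.003 -0.002  1.133]
[-0.08099246  0.06144042 -0.01171052]
```

View pics/c_side.png

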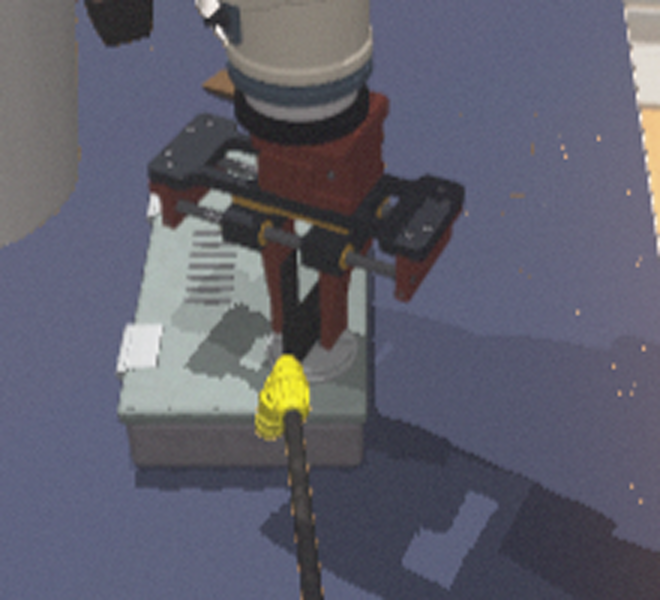

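Still closing (24.9 mm), and roughly centred on the wing. I'll let it finish.

```bash
python3 -m handwheel '[[[0,0,0],[-1,0,0],0],[[0,0,0],[0,0,0],0],[[0,0,0],[0,0,0],0],[[0,0,0],[0,0,0],0],[[0,0,0],[0,0,0],0],[[0,0,0],[0,0,0],0],[[0,0,0],[0,0,0],0],[[0,0,0],[0,0,0],0],[[0,0,0],[0,0,0],0],[[0,0,0],[0,0,0],0]]'; python3 to.py 529 -208 86 -86
```

```text
t: 6.78
ee_pos: [529.4, -208.4, 88.6]
orientation: [-3.088, 0.575, -0.006]
ft_force: [-0.2, 0.6, 0.7]
width: 13.9
t 6.78 pos [ 529.4 -208.4   88.6] heading -21.1 tilt z [ 0.004  0.    -1.   ] F [-0.2  0.6  0.7] width 13.9
shift tool [-0.5 -0.2  2.6] turn [-0.003 -0.002  1.133]
```

```bash
python3 -m handwheel '[[[0,0,0.06],[0,0,0],0],[[0,0,0.06],[0,0,0],0],[[0,0,0.06],[0,0,0],0],[[0,0,0.06],[0,0,0],0],[[0,0,0.06],[0,0,0],0],[[0,0,0.06],[0,0,0],0],[[0,0,0.06],[0,0,0],0],[[0,0,0.06],[0,0,0],0],[[0,0,0.06],[0,0,0],0],[[0,0,0],[0,0,0],0]]'; python3 to.py 529.3 -208.4 88.6 -86
python3 - <<'E'
from fit import *
print(ctrl.get_obs()["moment"])
im=ctrl.get_image("side")
c=cv2.resize(im["pixels"][120:320,200:420,::-1],None,fx=3,fy=3,interpolation=cv2.INTER_CUBIC);cv2.imwrite("pics/d_side.png",c)
E
```

```text
t: 7.62
ee_pos: [529.4, -208.4, 88.6]
orientation: [-2.804, 1.413, -0.005]
ft_force: [0.3, 0.2, 0.8]
width: 14.1
t 7.62 pos [ 529.4 -208.4   88.6] heading -53.5 tilt z [ 0.004 -0.    -1.   ] F [0.3 0.2 0.8] width 14.1
shift tool [-0.   0.1 -0. ] turn [-0.003 -0.001  0.568]
[-0.0867483   0.05903209 -0.0162907 ]
```

View pics/d_side.png

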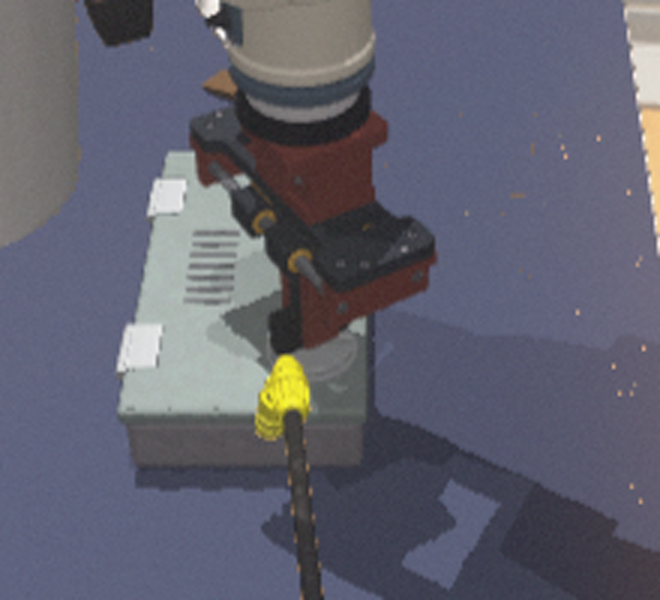

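The wing turns with the fingers, and the lance at (285,390) hasn't moved. Continuing carefully past the corner's closest point.

```bash
python3 -m handwheel '[[[0,0,0.03],[0,0,0],0],[[0,0,0.03],[0,0,0],0],[[0,0,0.03],[0,0,0],0],[[0,0,0.03],[0,0,0],0],[[0,0,0.03],[0,0,0],0],[[0,0,0.03],[0,0,0],0],[[0,0,0.03],[0,0,0],0],[[0,0,0.03],[0,0,0],0],[[0,0,0.03],[0,0,0],0],[[0,0,0.03],[0,0,0],0]]'; python3 to.py 529.3 -208.4 88.6 -86
python3 - <<'E'
from fit import *
print(ctrl.get_obs()["moment"])
im=ctrl.get_image("side")
c=cv2.resize(im["pixels"][120:320,200:420,::-1],None,fx=3,fy=3,interpolation=cv2.INTER_CUBIC);cv2.imwrite("pics/e_side.png",c)
E
```

```text
t: 8.5
ee_pos: [529.3, -208.4, 87.8]
orientation: [-2.574, 1.798, -0.005]
ft_force: [-0.1, -1.7, -1.6]
width: 14.0
t 8.50 pos [ 529.3 -208.4   87.8] heading -69.9 tilt z [ 0.004 -0.    -1.   ] F [-0.1 -1.7 -1.6] width 14.0
shift tool [ 0.   0.  -0.8] turn [-0.003 -0.001  0.281]
[-0.11069427  0.03419663  0.00712433]
```

View pics/e_side.png

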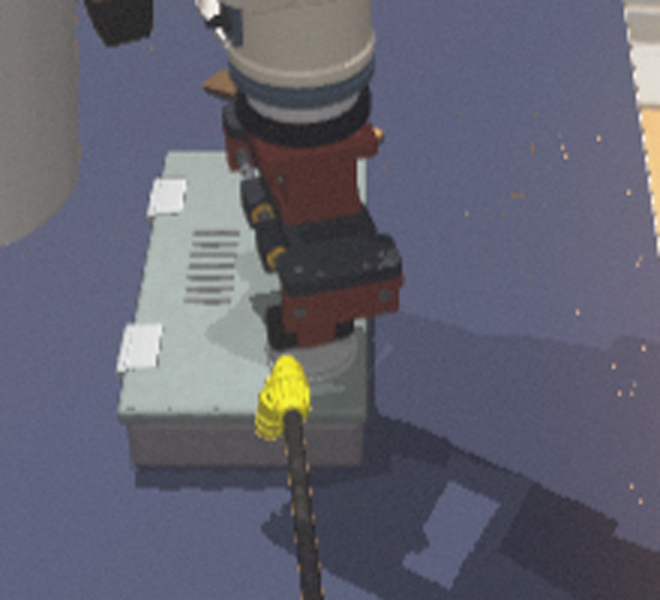

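```bash
python3 -m handwheel '[[[0,0,0.03],[0,0,0],0],[[0,0,0.03],[0,0,0],0],[[0,0,0.03],[0,0,0],0],[[0,0,0.03],[0,0,0],0],[[0,0,0.03],[0,0,0],0],[[0,0,0.03],[0,0,0],0],[[0,0,0.03],[0,0,0],0],[[0,0,0.03],[0,0,0],0],[[0,0,0.03],[0,0,0],0],[[0,0,0],[0,0,0],0]]'; python3 to.py 529.3 -208.4 88.6 -86
python3 - <<'E'
from fit import *
print(ctrl.get_obs()["moment"])
im=ctrl.get_image("side")
c=cv2.resize(im["pixels"][120:320,200:420,::-1],None,fx=3,fy=3,interpolation=cv2.INTER_CUBIC);cv2.imwrite("pics/f_side.png",c)
E
```

```text
t: 9.38
ee_pos: [529.3, -208.4, 83.6]
orientation: [-2.319, 2.116, -0.004]
ft_force: [-0.8, 0.8, 5.1]
width: 13.8
t 9.38 pos [ 529.3 -208.4   83.6] heading -84.8 tilt z [ 0.003 -0.    -1.   ] F [-0.8  0.8  5.1] width 13.8
shift tool [ 0.  0. -5.] turn [-0.003 -0.001  0.022]
[ 0.02799629  0.24539556 -0.02449459]
```

View pics/f_side.png

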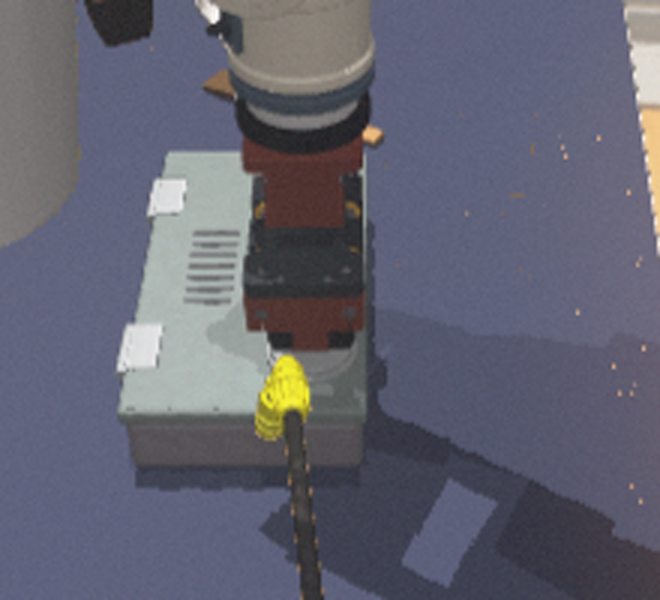

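The wing and tool dropped 5 mm together and are aligned. Now release partly and hold.

```bash
python3 -m handwheel '[[[0,0,0],[0,0,0],0.2],[[0,0,0],[0,0,0],0.3],[[0,0,0],[0,0,0],0.4],[[0,0,0],[0,0,0],0.5],[[0,0,0],[0,0,0],0.5],[[0,0,0],[0,0,0],0.5],[[0,0,0],[0,0,0],0.5],[[0,0,0],[0,0,0],0.5],[[0,0,0],[0,0,0],0.5],[[0,0,0],[0,0,0],0.5]]'; python3 to.py 529.3 -208.4 180 -86
python3 - <<'E'
from fit import *
im=ctrl.get_image("side")
c=cv2.resize(im["pixels"][120:320,200:420,::-1],None,fx=3,fy=3,interpolation=cv2.INTER_CUBIC);cv2.imwrite("pics/g_side.png",c)
E
```

```text
t: 10.27
ee_pos: [528.9, -208.2, 84.2]
orientation: [-2.328, 2.107, -0.003]
ft_force: [0.1, 0.6, -0.3]
width: 44.0
t 10.27 pos [ 528.9 -208.2   84.2] heading -84.3 tilt z [ 0.003 -0.    -1.   ] F [ 0.1  0.6 -0.3] width 44.0
shift tool [  0.3  -0.6 -95.8] turn [-0.003 -0.     0.03 ]
```

View pics/g_side.png

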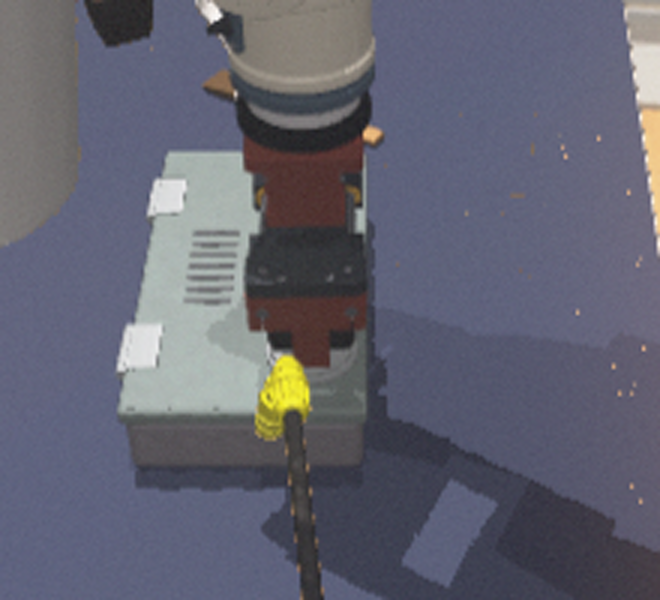

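Released: opening 44 mm, no force. Now straight up, first gently; the other latch and the lance are clear.

```bash
python3 -m handwheel '[[[0,0,0],[0,0,-5],0.5],[[0,0,0],[0,0,-10],0.5],[[0,0,0],[0,0,-15],0.5],[[0,0,0],[0,0,-20],0.5],[[0,0,0],[0,0,-25],0.5],[[0,0,0],[0,0,-30],0.5],[[0,0,0],[0,0,-35],0.5],[[0,0,0],[0,0,-35],0.5],[[0,0,0],[0,0,-35],0.5],[[0,0,0],[0,0,-35],0.5]]'
python3 -m handwheel '[[[0,0,0],[0,0,0],0.5],[[0,0,0],[0,-35,0],0.5],[[0,0,0],[0,-35,0],0.5],[[0,0,0],[0,-35,0],0.5],[[0,0,0],[0,-35,0],0.5],[[0,0,0],[0,0,0],0.5],[[0,0,0],[0,0,0],0.5],[[0,0,0],[0,0,0],0.5],[[0,0,0],[0,0,0],0.5],[[0,0,0],[0,0,0],0.5]]'
python3 - <<'E'
import fit as f
from fit import *
f.TH=85
for n in("side","top"):
    im=ctrl.get_image(n)
    c=cv2.resize(im["pixels"][120:320,200:420,::-1],None,fx=3,fy=3,interpolation=cv2.INTER_CUBIC);cv2.imwrite("pics/z_%s.png"%n,c)
    for q in ctrl.look_for(im,"latch_grip"): print(n,q["score"],w(q["position"],im).round(1))
    for q in ctrl.spot_point(im,"latch_grip"): print(n,"spot",q["score"],w(q["position"],im).round(1))
    for z in(100,105):
        fit(im,[529,-208,.07],z,"open %s %d"%(n,z));fit(im,[541,-378,.07],z,"mate %s %d"%(n,z))
E
```

```text
t: 11.15
ee_pos: [523.4, -206.2, 338.2]
orientation: [2.327, -2.106, -0.018]
ft_force: [1.1, -0.0, -0.4]
width: 43.8
t: 11.98
ee_pos: [666.4, -192.5, 355.9]
orientation: [-2.325, 2.108, -0.012]
ft_force: [0.4, 0.0, 0.3]
width: 43.7
side 0.86 [ 528.7 -197.1   87.6]
side spot 0.59 [ 526.8 -204.4   88.1]
open side 100 x 529.5 y -206.5 heading 8.4 deg, 1-IoU 0.135
mate side 100 x 540.8 y -376.7 heading 5.3 deg, 1-IoU 0.143
open side 105 x 527.6 y -202.4 heading 4.9 deg, 1-IoU 0.148
mate side 105 x 540.3 y -368.8 heading 4.4 deg, 1-IoU 0.160
top 0.72 [ 526.3 -210.2  101.3]
top spot 0.73 [ 530.  -206.9   95.6]
open top 100 x 529.6 y -207.2 heading 4.9 deg, 1-IoU 0.085
mate top 100 x 542.0 y -376.9 heading 1.2 deg, 1-IoU 0.171
open top 105 x 527.7 y -207.4 heading 5.2 deg, 1-IoU 0.089
mate top 105 x 540.8 y -375.5 heading 2.8 deg, 1-IoU 0.181
```

View pics/z_side.png

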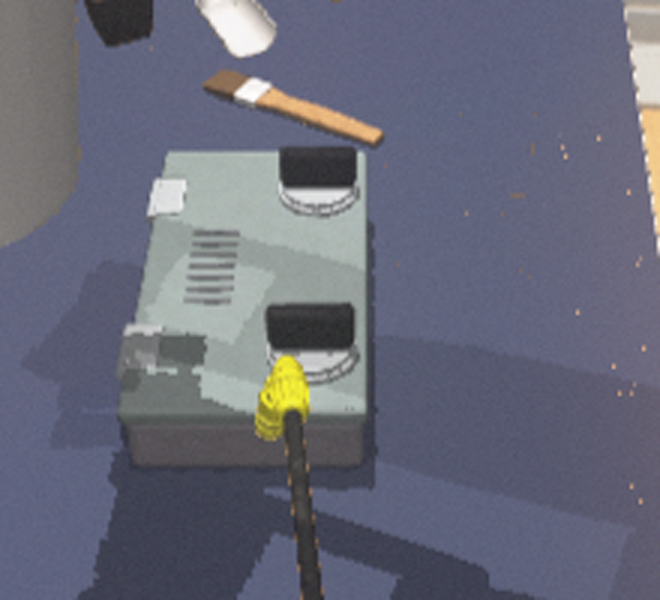

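View pics/z_top.png

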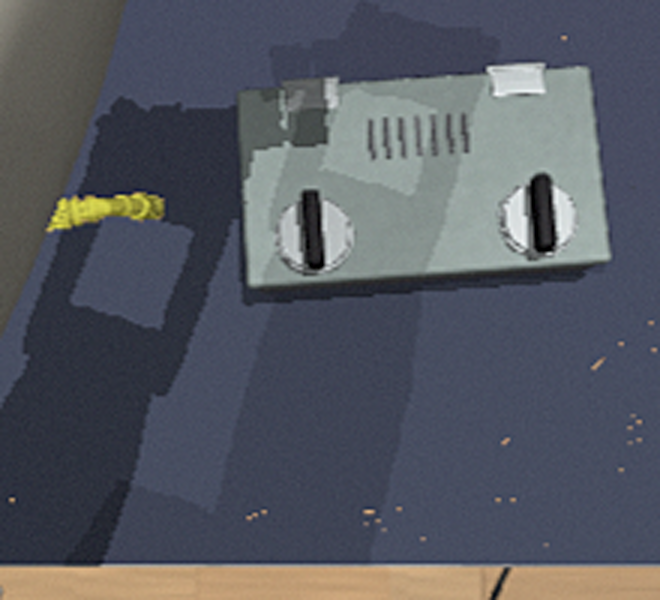

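Both wings now stand parallel: side (310,327) and (318,168), top (313,230) and (541,213). The turned wing sits as low on its bezel as the mate, and its heading of about 5° matches the lid's 4°. The lance is unmoved and the tool is clear, so I'm handing in.

```bash
python3 -c "
from workcell import ctrl
o=ctrl.get_obs();print(o['t'],o['ft_force'],abs(o['qvel']).max());print(ctrl.close_job())"
```

```text
12.2833 [ 0.28336499 -1.11233549  0.39433506] 0.003833751102180445
the job is handed in; nothing more can be done
None
```

I turned the open latch (the left one) about 64° clockwise until it lined up with its slot and dropped in. I then let go and handed the job in at 12.3 s, with the tool clear and still.

- **Drop:** the tool sank about 5 mm with the wing as it reached the slot. The side camera also shows the wing as low on its bezel as the locked one. The single-camera height readings after release disagree (88 mm from the side, 96 mm from the top), but the side one fell from about 95 mm before the turn.
- **Alignment:** the wing's heading came out between 5° and 8° depending on the camera, against about 4° for the lid.
- **Other latch:** it looks unchanged and still locked. Its fitted heading of 1–5° is no different from before, within the scatter.
- **Contact:** at the readings I took, the wrist force stayed at about 5 N or below. The yellow-tipped lance next to the latch did not move.

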